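# Run the variable transformer down to zero and switch it off

## Robot

A 6-joint arm with a two-finger parallel gripper is mounted at the origin on the work surface. World frame = base frame: x ahead of the robot, y to its left, z up, the work surface at z = 0. Lengths are in m, angles in rad, forces in N, time in s.
With the tool pointing down it reaches from about 0.35 to 0.725 m from the base axis. Payload 4.3 kg.
Tool frame: the origin (TCP) lies on the centre line of the jaws, within the pads' length; the fingertips stand 19 mm ahead of it and the grasp point (between the pads) is the TCP; z points along the fingers, y is the line along which they close (so a half turn about z gives the same grasp; the last joint's range is limited). The gripper opens to 85 mm and grips with 20 to 120 N. Pads are 22 mm wide; open, the fingers measure 114 mm over their backs; the gripper's body (76 mm by 85 mm) begins 54 mm behind the grasp point. The pads swing forward as they close: fully open they stand 13 mm farther back than shut.
Start: joints at [1.001, 0.377, 0.081, 1.274, 0, 1.46], TCP at [0.255, 0.515, 0.23] pointing down, gripper open.
Joint ranges: [-2.72, 2.72], [-0.84, 1.66], [-1.02, 1.22], [-1.77, 2.12], [-1.37, 1.28], [-3.14, 3.14]. Speed limits (rad/s): [2.57, 2.57, 3.14, 3.14, 3.14, 3.14].

## Interface

Orientations are given as a unit quaternion [x, y, z, w].
In Python, from rig import arm, camera, cut_out, place_of gives the robot as it stands. Calls block until the motion is done:
- arm.move_pose(position, orientation): joint-space move of the TCP to a pose.
- arm.servo_line(position, attitude=None, vel=0.15, contact_N=None): straight line of the TCP; attitude=None keeps the orientation; vel is the mean speed in m/s. With contact_N (N) it stops when the force on the tool has changed by that much, and returns True; else False.
- arm.goto_joints(angles): joint-space move.
- arm.let_go() and arm.grasp(): open the fingers fully, or close them until they stop; the grip force is fixed at half the most.
- arm.wait(seconds).
- arm.solve_ik(position, orientation): joint angles nearest the present ones, or None.
- arm.get_state(): the state.
- camera(name): name is "side" or "top"; returns a dict with "pixels" (480x640x3 uint8, red, green, blue), "camera_matrix" (3x3 intrinsics, pixels), "rvec" (rotation vector, rad) and "tvec" (3), from world to camera coordinates, as OpenCV has them. Camera axes: x right, y down, z forward; pixel columns grow to the right and rows downward; lengths in m; the calibration is good to about 2 mm. A picture is of the moment at which its call begins. There is no depth.
A pose or a line that the arm cannot do raises arm.Unreachable and nothing moves.
- arm.job_done(): hands the job in; it is judged then, once.
Trained networks look in the newest picture that a camera, given by its name, has taken for a name from the list of things; names that differ only in an ending like _2 or _b are one class to them, and where a whole thing is asked for, a point or a joint stands for the part that bears it (a point fixed in the world has none). Each returns a list of dicts, best first, with "p" (0 to 1); they miss things now and then, are a little off and sometimes report something else, mostly with a low value. They report only what shows in the picture. A call takes as long as a camera call.
- cut_out(name, camera): "pixels" (480x640 bool, what is visible of it).
- place_of(name, camera): "location" ([x, y, z] in m, in world coordinates, good to about 4 mm: a listed point, or the origin of a listed thing).
The state is a dict: "t": time; "qpos": joint angles; "joint_vel": joint speeds; "joint_torque": joint torques, N m; "tool_pos": TCP position; "tool_rot": TCP orientation; "force": force on the tool from outside, world axes, zero at the start; "wrist_torque": the same for the moment, N m; "finger_gap": finger opening in m; "grip_force": force on a finger pad.
Only numpy, scipy, OpenCV 4.12 (cv2) and the standard library are available. Lean on these libraries where they do the work, as an engineer would, in place of code of your own. Each camera call takes 0.05 s, during which the arm holds its last target. There are 200 camera calls.

## Task

The experiment is over: turn the big knob on top of the variable transformer anticlockwise all the way to its zero stop, and only then switch the transformer off by pressing down the raised end of its rocker switch, so that it stays off. Leave the multimeter and the carton where they lie.

Things in the scene. Friction and masses are not known exactly. Their poses are not given: they have to be found in the camera images.
- variac: Variable transformer: heavy grey steel box that does not move, 280 deep (its x) x 190 wide (y) x 150 mm high, level aluminium top. Origin: centre of the underside; x to its rear, away from the operator. On top: white dial plate 128 mm across with the knob (axis at x +45, y 0); at the front edge the rocker switch (middle x -98, y +48) and a flat voltmeter (66 x 40 x 6 mm, x -98, y -40).
- knob_grip (a point): Point on the black knob's vertical axis, 183 mm above the table. Knob: round skirt 72 mm across, its top 163 mm above the table, carrying a finger bar 68 long, 18 wide and 34 mm high (top 197 mm above the table), centred on the axis; this point is 14 mm below the bar's top. Turns with the knob: x along the bar to its pointer end (white line), y across the bar, z up.
- knob (a joint): Knob angle, rad. 0: zero stop, fully anticlockwise seen from above, the pointer then 150 degrees anticlockwise from the transformer's x axis, at the first, thicker graduation. Grows clockwise to 5.24 (300 degrees) at the other stop. Stiff (about 0.08 N m), no spring, stays where it is left.
- switch_end (a point): Middle of the raised half of the black rocker's top face while on: 17 mm from the rocker's middle, towards the transformer's front (-x, away from the knob), marked with a white ring; about 164 mm above the table while on, 159 off. Rocker 50 long (along the transformer's x) x 26 mm wide, bezel 56 x 34 mm, 4 mm high. While on, its other half (white line) is level.
- switch (a joint): Rocker angle, rad: 0 on, 0.34 off. It tips when its raised front half is pressed straight down with 3 to 4 N, has no spring and stays where it is left; fully off, its front half is level and the other half raised.
- multimeter: Bystander: a dark hand-held multimeter lying on its back, loose, 165 x 80 x 40 mm, origin at the centre of its underside. It has its own small dial, which is not the knob meant.
- carton: Bystander: a closed brown cardboard parts carton, loose, 115 x 75 x 32 mm, origin at the centre of its underside.

How it is judged:
On the way, in this order (a step that is already met when the one before it is completed fails the run):
1. the knob is turned fully anticlockwise to its zero stop while the switch is still on (value of joint knob below 0.08 rad and value of joint switch below 0.1 rad), for 0.2 s.
2. the rocker switch is tipped over to off (value of joint switch above 0.27 rad), for 0.2 s.
At the end, for the whole second after the job is handed in: The knob stands within 0.08 rad (under 5 degrees) of its zero stop, the rocker switch is over to off (more than 0.27 of its 0.34 rad), and the multimeter and carton have not been moved more than 30 mm (value of joint knob below 0.08 rad and value of joint switch above 0.27 rad); the robot touches nothing.
It fails at once if the transformer is switched off while the knob is still turned up (more than 0.15 rad from its zero stop) (value of joint switch above 0.2 rad and value of joint knob above 0.15 rad).
It fails at once if the multimeter or the carton is moved by more than 30 mm (distance of any of multimeter, carton from where it was at the start of the episode above 0.03 m).
It also fails if it takes over 67 s, if anything falls off the work surface, if the arm or the gripper's body presses on something with over 40 N, if the wrist force passes 120 N, or if a joint passes its speed limit or range.

## Working session

There is one attempt and no reset: what is moved stays moved. The work goes in short steps, each a Python script; the robot and the scene stay as the last script left them, time stands still between calls to the robot, and variables do not carry over. Pictures are saved under pics/ and viewed, at most 10 in all, crops included, and the job is handed in when it is done.

```bash
mkdir -p pics
python3 - <<'E'
from rig import arm,camera,cut_out,place_of
import cv2
for c in("top","side"):
    d=camera(c);cv2.imwrite(f"pics/{c}0.png",d["pixels"][:,:,::-1])
    for n in("variac","knob_grip","switch_end","multimeter","carton"):
        print(c,n,[(r["p"],r["location"]) for r in place_of(n,c)[:2]])
s=arm.get_state();print(s["t"],s["tool_rot"],s["force"])
E
```

```text
top variac [(0.58, [0.5666, -0.0192, 0.0023])]
top knob_grip [(0.81, [0.611, -0.0292, 0.179])]
top switch_end [(0.82, [0.4606, 0.0502, 0.1667])]
top multimeter [(0.58, [0.5144, 0.4445, -0.0063])]
top carton [(0.77, [0.4941, -0.4394, -0.0048])]
side variac [(0.8, [0.5697, -0.0167, -0.0024])]
side knob_grip [(0.63, [0.6107, -0.0238, 0.1852])]
side switch_end [(0.5, [0.4688, 0.0484, 0.1636])]
side multimeter [(0.68, [0.5111, 0.4388, 0.0036])]
side carton [(0.55, [0.4962, -0.4389, 0.0017])]
0.6 [2.27877706e-01 9.73689758e-01 7.88043803e-05 1.77010836e-05] [-0.59472192  1.00225839  0.05544096]
```

View pics/top0.png

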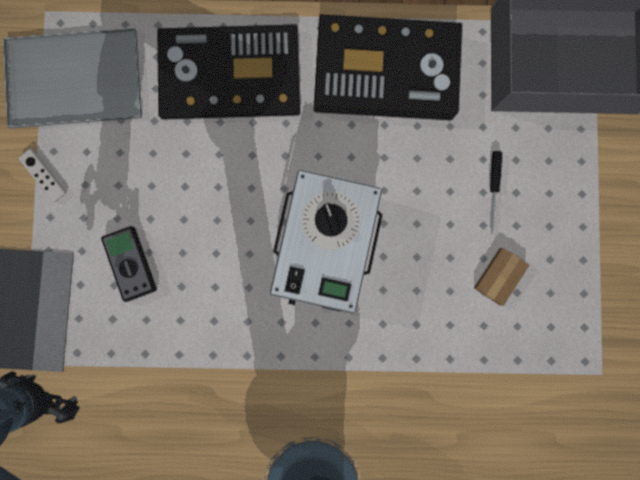

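View pics/side0.png

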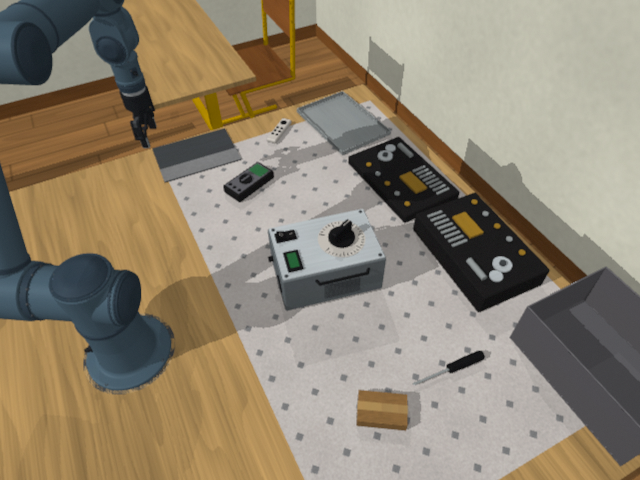

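The top view shows the transformer near (330,240) with its knob at (331,219), turned slightly clockwise. The switch is at (294,280), front left. The multimeter (128,263) and carton (502,275) are well clear. Next I'll rectify the box top to get the yaw and the pointer direction.

```bash
cat > h.py <<'E'
from rig import arm,camera,cut_out,place_of
import cv2,numpy as np
def proj(d,P): return cv2.projectPoints(np.float64(P).reshape(-1,1,3),d["rvec"],d["tvec"],d["camera_matrix"],None)[0][:,0]
def rect(d,z,c,half,n):  # image up = +x, left = +y
    w=np.float64([[c[0]+half,c[1]+half,z],[c[0]+half,c[1]-half,z],[c[0]-half,c[1]-half,z],[c[0]-half,c[1]+half,z]])
    M=cv2.getPerspectiveTransform(np.float32(proj(d,w)),np.float32([[0,0],[n,0],[n,n],[0,n]]))
    return cv2.warpPerspective(d["pixels"],M,(n,n),flags=cv2.INTER_CUBIC)[:,:,::-1]
E
python3 - <<'E'
from h import *
d=camera("top");s=camera("side")
a=rect(d,.15,(.57,-.018),.18,500); b=np.hstack([rect(d,.197,(.611,-.027),.06,250)]); c=rect(s,.197,(.611,-.027),.06,250)
cv2.imwrite("pics/r.png",np.hstack([a,np.vstack([b,c])]))
E
```

```text
(no output)
```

View pics/r.png

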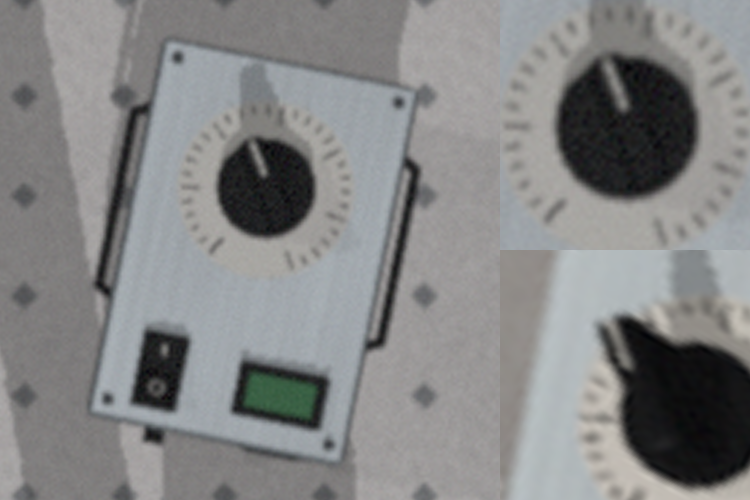

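Box centre is about (0.569, -0.020) with yaw about -11.5°. The knob axis is about (0.6125, -0.028), which agrees with the networks. The pointer is at about 24° in the world frame (knob about 2.0 rad), and zero should be at about 138.5°. I'll grip the bar and turn only joint 6, watching the wrist moment.

```bash
cat >> h.py <<'E'
def down(deg):
    a=np.radians(deg)/2; return [np.cos(a),np.sin(a),0,0]
def yaw():
    x,y,z,w=arm.get_state()["tool_rot"]; return np.degrees(np.arctan2(2*(x*y+z*w),1-2*(y*y+z*z)))
E
python3 - <<'E'
from h import *
arm.move_pose([.6125,-.028,.30],down(24))
s=arm.get_state();print(s["t"],s["qpos"],yaw())
arm.servo_line([.6125,-.028,.188],vel=.06,contact_N=8)
s=arm.get_state();print(s["t"],s["tool_pos"],s["force"])
arm.grasp()
s=arm.get_state();print(s["t"],s["finger_gap"],s["grip_force"],s["force"],s["wrist_torque"])
E
```

```text
3.0333 [-1.47571379e-01  4.62372964e-01  3.90371403e-01  1.49904293e+00
  3.45898352e-04  2.57352305e+00] 24.0927713307223
5.05 [ 0.61275588 -0.02803034  0.18838995] [ 0.46015364 -0.08725969  0.31649157]
5.6833 0.015594785624365656 59.24027860164642 [-2.17484114  2.78007956  4.20295714] [0.69193551 0.53203249 0.05115971]
```

Run:
```python
from h import *
q=np.array(arm.get_state()["qpos"]); q0=q[5]
for d in [20,40,60,80,95,105,108,110,112,114,116,118,120,122]:
    q[5]=q0-np.radians(d); arm.goto_joints(q)
    s=arm.get_state();print(round(s["t"],1),d,round(yaw(),1),np.round(s["force"],1),np.round(s["wrist_torque"],2),round(s["finger_gap"],4))
    if abs(s["wrist_torque"][2])>.7: break
d=camera("top"); cv2.imwrite("pics/t1.png",rect(d,.197,(.611,-.027),.1,500))
```

```text
6.1 20 43.9 [-2.6  4.1  3.9] [ 0.85  0.61 -0.01] 0.0159
6.5 40 64.0 [-4.1  6.3  5.1] [1.13 1.01 0.11] 0.0161
7.0 60 84.0 [-6.8  5.3  6.5] [1.24 1.43 0.06] 0.0159
7.4 80 104.0 [-9.3  6.   7.7] [1.2  1.84 0.08] 0.0159
7.7 95 118.9 [-9.9  5.3  9.9] [1.1  2.18 0.06] 0.016
8.0 105 128.9 [-11.7   5.1   9.7] [0.99 2.42 0.1 ] 0.0155
8.3 108 131.9 [-12.2   5.1   9.5] [0.94 2.43 0.06] 0.0159
8.5 110 133.9 [-12.5   5.   10.3] [0.92 2.43 0.07] 0.0158
8.8 112 135.9 [-11.8   3.6  10. ] [0.83 2.48 0.07] 0.0159
9.0 114 137.9 [-12.2   4.3   9.4] [0.8  2.5  0.03] 0.0155
9.3 116 139.9 [-12.7   4.3  10.5] [ 0.78  2.53 -0.12] 0.0156
9.5 118 141.8 [-12.3   4.6  11. ] [ 0.93  2.61 -0.91] 0.0156
```

View pics/t1.png

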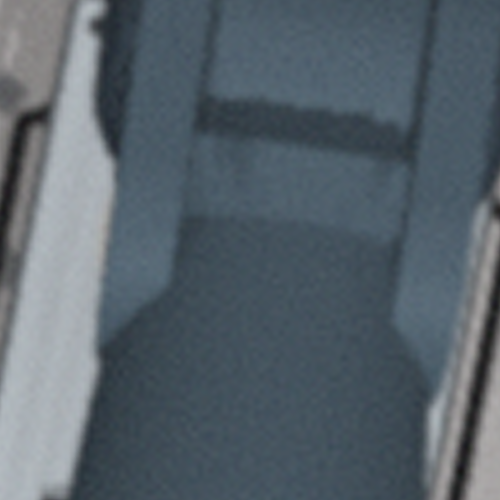

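The knob is at its stop: the wrist moment jumped to -0.91 N m at yaw 141.8°. The picture shows only the gripper covering the knob. I'll release, retreat towards the switch and check.

Run:
```python
from h import *
arm.let_go()
p=arm.get_state()["tool_pos"]
arm.servo_line([p[0],p[1],.27],vel=.1)
arm.move_pose([.40,.17,.27],down(168.5)); arm.grasp()
d=camera("top"); cv2.imwrite("pics/t2.png",rect(d,.19,(.57,-.018),.18,600))
for c in("top","side"):
    camera(c);print([(r["p"],r["location"]) for n in("switch_end","knob_grip") for r in place_of(n,c)[:1]])
s=arm.get_state();print(s["t"],s["force"],s["finger_gap"],s["qpos"])
```

```text
[(0.71, [0.4612, 0.0493, 0.1665])]
[(0.93, [0.6127, -0.0227, 0.1826])]
13.4583 [ 0.04448173 -0.80480012 -0.15918063] 0.00020709584378680415 [ 2.55710930e-01  8.28423503e-02 -1.95797496e-01  1.29214339e+00
  3.15186998e-05  4.56373195e-01]
```

View pics/t2.png

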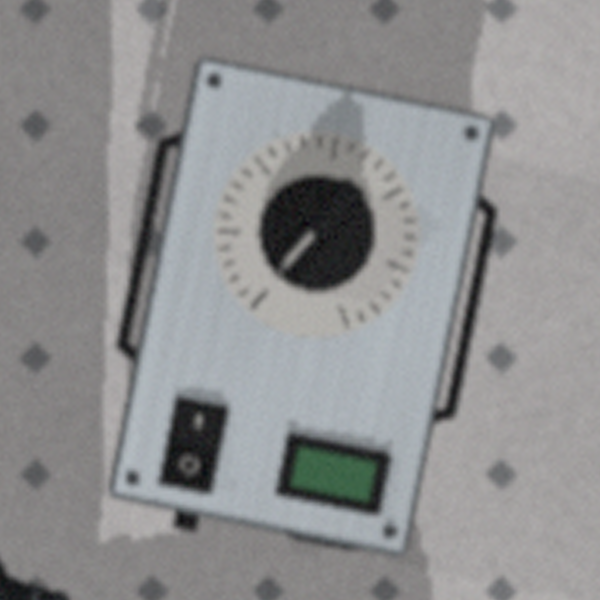

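The pointer line, (313,235) to (285,270), stands at about 140° and lines up with the thick zero mark at (260,300). The white ring of the switch shows at (189,464). I'll press it now.

Run:
```python
from h import *
x,y=.465,.0497
arm.move_pose([x,y,.24],down(168.5))
arm.servo_line([x,y,.195],vel=.08,contact_N=8)
z=.195
while z>.172:
    z-=.0015; arm.servo_line([x,y,z],vel=.02,contact_N=14)
    s=arm.get_state(); print(round(s["t"],1),np.round(s["tool_pos"],4),np.round(s["force"],1))
    if s["force"][2]>12: break
arm.servo_line([x,y,.26],vel=.1)
arm.move_pose([.40,.17,.27],down(168.5))
d=camera("top"); a=rect(d,.16,(.57,-.018),.18,500)
s=camera("side"); b=s["pixels"][200:320,250:400,::-1]
cv2.imwrite("pics/t3.png",np.hstack([a,cv2.resize(b,(300,500)) ]))
for n in("multimeter","carton","switch_end"): print(n,place_of(n,"side")[:1][0:1] and place_of(n,"side")[0]["location"],[r["location"] for r in place_of(n,"top")[:1]])
print(arm.get_state()["t"])
```

```text
15.0 [0.4653 0.0497 0.1939] [-0.7 -0.5  0.6]
15.3 [0.4649 0.0497 0.192 ] [-0.5 -0.1  0.5]
15.5 [0.4649 0.0497 0.1904] [ 0.2 -0.3 -0.5]
15.8 [0.4649 0.0497 0.1889] [0.2 0.5 0.2]
16.0 [0.4649 0.0497 0.1874] [-0.1 -0.8  0.5]
16.3 [0.4649 0.0497 0.1859] [-0.   0.2  0.5]
16.5 [0.4649 0.0497 0.1844] [-0.3 -0.7 -0.3]
16.8 [0.4649 0.0497 0.1829] [-0.   0.1  0.5]
17.0 [0.4649 0.0497 0.1814] [0.1 0.4 0.9]
17.3 [0.4649 0.0497 0.1799] [ 0.9 -0.   0.1]
17.5 [0.4649 0.0497 0.1784] [ 0.6 -0.2  0.7]
17.8 [0.4649 0.0497 0.1769] [0.2 0.5 0.5]
18.0 [0.4649 0.0497 0.1754] [ 0.1 -0.2  0.2]
18.3 [0.4649 0.0497 0.1739] [-1.1  0.2 -0.6]
18.5 [0.4649 0.0497 0.1724] [ 0.  -0.2 -0.3]
18.8 [0.4649 0.0497 0.1709] [ 0.3  0.7 -0.4]
multimeter [0.5101, 0.4383, 0.0017] [[0.5144, 0.4419, -0.0071]]
carton [0.4986, -0.441, 0.0021] [[0.494, -0.4395, 0.001]]
switch_end [0.4697, 0.0475, 0.1636] []
20.9833
```

View pics/t3.png

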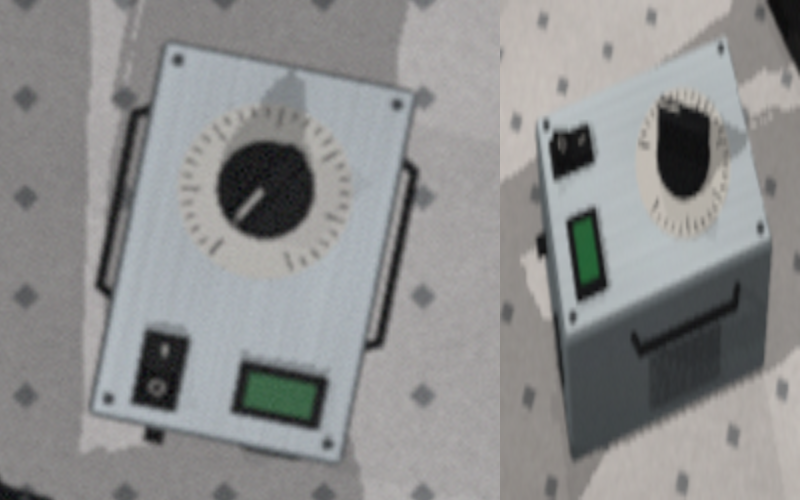

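No contact force down to TCP z 0.171, which is unexpected. The top view still shows the ring at (156,386) and the knob at zero. I'll go back down to that height and compare side crops to see where the fingertips are.

Run:
```python
from h import *
now=camera("side")["pixels"][:,:,::-1]
x,y=.465,.0497
arm.move_pose([x,y,.22],down(168.5))
arm.servo_line([x,y,.174],vel=.06,contact_N=8)
s=camera("side"); st=arm.get_state(); print(st["t"],st["tool_pos"],st["force"],st["finger_gap"])
low=s["pixels"][:,:,::-1].copy()
print(proj(s,[[x,y,.174],[x,y,.155],[.465,.0497,.164]]))
c=lambda i:cv2.resize(i[215:265,255:320],(390,300),interpolation=cv2.INTER_CUBIC)
t=camera("top")["pixels"][:,:,::-1][240:315,250:347]
cv2.imwrite("pics/t4.png",np.vstack([np.hstack([c(cv2.imread("pics/side0.png")),c(now)]),np.hstack([c(low),cv2.resize(low[140:290,200:395],(390,300))])]))
```

```text
22.6333 [0.46540157 0.0496235  0.17441107] [ 0.45695462 -0.36102824 -0.40819149] 0.00028358807895717807
[[279.20893835 230.95728826]
 [279.75305583 235.64292944]
 [279.49683202 233.43647064]]
```

View pics/t4.png

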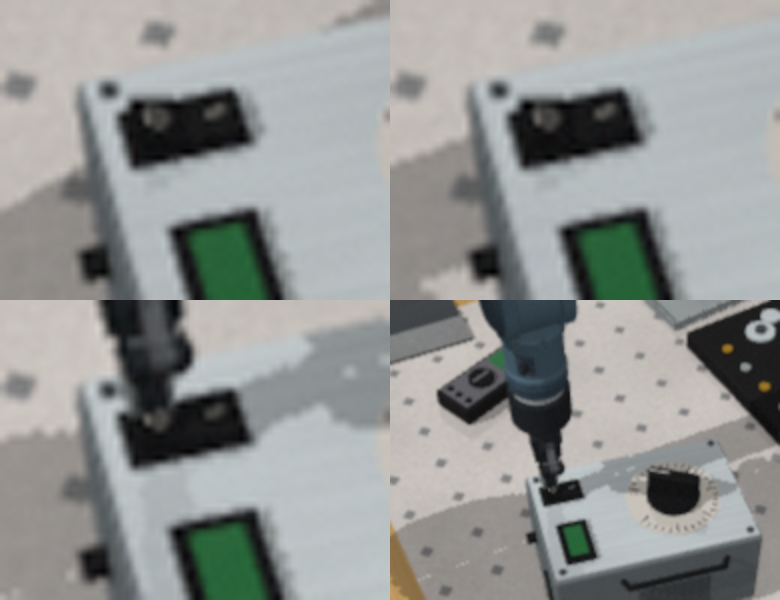

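The switch is still on. The fingertips hover over the ring, about 2 px (roughly 5–10 mm) above it, so the shut fingers reach less far than assumed. I'll keep descending with force monitoring.

Run:
```python
from h import *
x,y=.465,.0497
z=.172
while z>.150:
    z-=.001; h=arm.servo_line([x,y,z],vel=.015,contact_N=14)
    s=arm.get_state(); print(round(s["t"],1),np.round(s["tool_pos"],4),np.round(s["force"],1),h)
    if h or s["force"][2]>12: break
low=camera("side")["pixels"][:,:,::-1].copy()
c=lambda i:cv2.resize(i[215:265,255:320],(390,300),interpolation=cv2.INTER_CUBIC)
arm.servo_line([x,y,.25],vel=.12)
arm.move_pose([.40,.17,.27],down(168.5))
now=camera("side")["pixels"][:,:,::-1]
d=camera("top"); a=rect(d,.16,(.57,-.018),.18,300)
cv2.imwrite("pics/t5.png",np.hstack([cv2.resize(np.vstack([c(low),c(now)]),(390,600)),cv2.resize(a,(400,600))]))
print(place_of("switch_end","side")[:1])
```

```text
23.0 [0.4649 0.0497 0.1709] [-0.4 -0.   0.1] False
23.3 [0.4649 0.0497 0.1699] [ 0.5 -0.1 -0.1] False
23.5 [0.4649 0.0497 0.1689] [1.1 0.3 0.1] False
23.8 [0.4649 0.0497 0.1679] [-0.2 -0.4  0.2] False
24.0 [0.465  0.0497 0.1669] [-0.2 -0.  -0.5] False
24.3 [0.4649 0.0497 0.1659] [-0.6  0.3 -0.6] False
24.5 [0.4651 0.0497 0.1651] [-0.7 -0.1  0.6] False
24.8 [0.4646 0.0498 0.164 ] [-3.3  0.4  2.2] False
25.0 [0.4647 0.0498 0.1628] [-1.6  0.   2.5] False
25.3 [0.4654 0.0496 0.162 ] [-0.4  0.1  2.2] False
25.5 [0.4652 0.0496 0.161 ] [-1.   0.6  2.6] False
25.8 [0.465  0.0497 0.1599] [-0.6  0.4  1.2] False
26.0 [0.4649 0.0497 0.1589] [-2.7  0.4  0.4] False
26.3 [0.465  0.0497 0.1579] [-0.1  0.4  0. ] False
26.5 [0.4651 0.0497 0.1575] [-3.1  0.2  6.3] False
26.8 [0.4651 0.0496 0.1574] [-4.9 -0.3 12.3] False
[{'location': [0.4663, 0.0471, 0.1568], 'p': 0.57}]
```

View pics/t5.png

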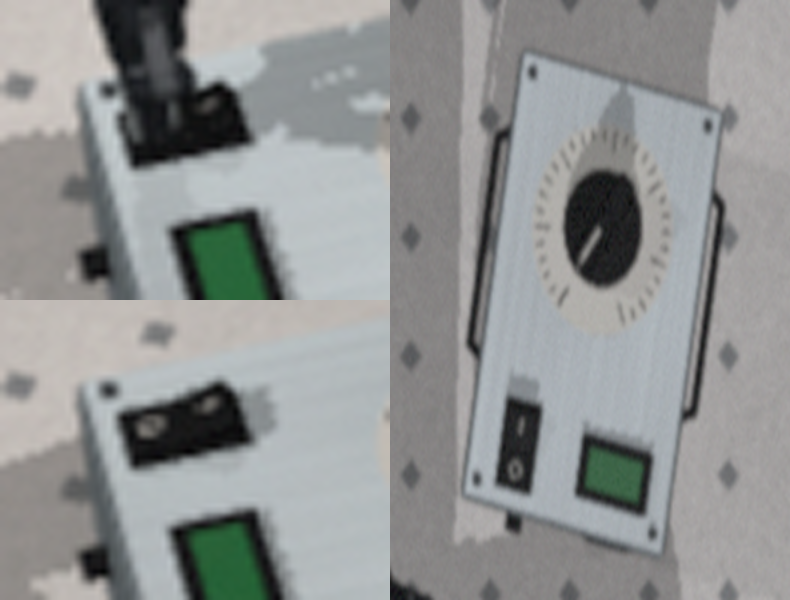

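The rocker tipped: force rose from 164 to 157.5 mm TCP height and then hit bottom at 12 N. In the side view the rear half is now raised, with a shadow at (255,410), and the ring end is level. The knob pointer is still at the zero mark and the bystanders are untouched.

```bash
python3 -c "
from rig import arm
print(arm.job_done())"
```

```text
the job is handed in; nothing more can be done
None
```

The knob is at its zero stop and the rocker was then pressed to off; both were checked in the pictures, the multimeter and carton were not touched, and the job is handed in (no verdict was returned).

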